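# Find the blind socket with the registration pin

## Robot

A 6-joint arm with a two-finger parallel gripper is mounted at the origin on a cart in front of the work surface, level with it; the furniture and walls round the work are solid. World frame = base frame: x ahead of the robot, y to its left, z up, the work surface at z = 0. Lengths are in m, angles in degrees, forces in N, time in s.
With the tool pointing down it reaches from about 0.35 to 0.875 m from the base axis. Payload 4.2 kg.
Tool frame: the origin (TCP) lies midway between the tips of the shut fingers; the grasp point (between the pads) lies 19 mm behind it (r.grasp_offset is the distance from the TCP to the grasp point, in m); z points along the fingers, y is the direction in which the jaws open and shut (so a half turn about z gives the same grasp; the last joint's range is limited). The gripper opens to 87 mm and grips with 3 to 60 N. Pads are 19 mm wide; open, the fingers measure 117 mm over their backs; the gripper's body (75 mm by 190 mm) begins 51 mm behind the grasp point.
Start: joints at [79.79, 22.042, 0.453, 0, -68.411, -14.817], TCP at [0.264, 0.566, 0.223] pointing down, gripper open.
Joint ranges: [-179.83, 179.83], [-69.29, 118.12], [-61.27, 80.66], [-181.25, 117.63], [-171.15, -9.14], [-177.46, 177.46]. Speed limits (degrees/s): [159.86, 159.86, 180, 180, 180, 180].

## Interface

Orientations are given as a 3x3 rotation matrix whose columns are the frame's x, y, z axes.
In Python, from station import r gives the robot as it stands.
- The arm moves only by the shell command python3 -m crank 'ROWS'. ROWS is JSON, a list of rows, each a list of 3 entries, a list of its own where there are three numbers: the closure, from -1 (fully open) to 1 (shut), so that 0 is half open, then the shift along the tool's x, y, z as a fraction of full scale, then the turn, a rotation vector about the tool's x, y, z as a fraction of full scale. In form: [[fingers, [dx, dy, dz], [wx, wy, wz]], ...]. A call has 1 to 8 rows; each row shifts and turns the commanded pose from where the row before left it, along the tool's axes as they then stand; what a row does not reach is not made up. Full scale, the value 1, is 100 mm for a shift and 45 degrees for a turn. A row lasts 1/10 s, in which the tool goes at most 50 mm and 8.59 degrees, less where a joint would pass 70% of its speed; a pose out of reach is approached as far as the arm can. A call with a number of a shift or a turn outside -1 to 1 is refused whole. A call with a gripper value outside its range is refused whole. The fingers move at their own pace and stop on an object; the grip force is fixed at half the most. Time passes only in rows, so rows that do not move let the fingers close. It gives the time, the measured TCP pose, the force and the opening at its end, in the units of the state.
- r.sense(): the state, without advancing time (a new reading comes with each control period).
- r.capture(name): name is "scene" or "top" or "wrist"; returns a dict with "img" (384x512x3 uint8, blue, green, red), "fx", "fy", "cx", "cy" (pixels), "R" (3x3) and "t" (3): a world point X has camera coordinates R X + t. Camera axes: x right, y down, z forward; pixel columns grow to the right and rows downward; lengths in m; the calibration is good to about 2 mm. A picture is of the moment at which its call begins. There is no depth.
- r.finish_job(): hands the job in, once; it reports no verdict.
The state is a dict: "time_s": time; "joints": joint angles; "joint_velocities": joint speeds; "effort": joint torques, N m; "tcp_pos": TCP position; "ee_rot": TCP orientation; "wrist_force": force on the tool from outside, world axes, zero at the start; "moment": the same for the moment, N m; "gripper_width": opening from 0.0 (shut) to 1.0 (fully open).
Only numpy, scipy, OpenCV 4.12 (cv2) and the standard library are available. Lean on these libraries where they do the work, as an engineer would, in place of code of your own. Each camera call takes 0.05 s, during which the arm holds its last target.

## Task

Take the registration pin out of its parking block and fit it in the registration jig: the socket hole is hidden somewhere under the round window of the jig's cover, closed by a flush sprung plug, so slide the pin's tip over the window's floor with a gentle push until it drops in. Then press the pin fully home, upright, and let go of it, without pushing hard and without disturbing the ink tin, the magnifier and the hand counter nearby.

Things in the scene. Friction and masses are not known exactly. Their poses are not given: they have to be found in the camera images.
- registration_pin: loose plain steel pin, about 0.18 kg, 82 mm tall, upright in its parking block at the start. Origin: centre of the lower tip, z up the pin. From the tip up: round shank 12 mm in diameter, 22 mm long, tip chamfered 1 mm; round collar 26 mm in diameter from 22 to 38 mm, its flat underside is the shoulder; square head from 38 to 82 mm
- pin_head (a point): grip point on the pin's axis in its square head, 62 mm above the tip: 22 x 22 mm, 44 mm high, its four flats square to the pin's x and y axes; grip it here from above across two flats, and the fingertips stay clear of the cover when the pin is home
- pin_rest: fixed black parking block, 64 x 64 x 34 mm high, with one round blind hole of 16 mm in the middle; the pin's shoulder rests on its top and its tip 22 mm lower. Origin: centre of the underside.
- registration_jig: fixed jig: grey housing 120 (x) x 160 (y) mm, 60 mm high, with a bare steel cover 6 mm thick. A round window of 46 mm diameter in the cover is centred at x = -22 mm, y = 0. A printed plastic part is fixed in a nest on the cover on the far side (x = 10 to 60 mm, up to 8 mm above the cover). Origin: centre of the underside
- window (a point): centre of the window at the height of the flat dark floor seen in it (8 mm below the cover's top), axes as the jig's. The floor is the top of a sprung socket block: it sinks 1 mm per 1.5 N of push, at most 8 mm (12 N), then is hard. The pin is home when its shoulder lies on this floor, its tip 22 mm below this point; its weight keeps it down. Pin on jig: stay under 20 N
- window_rim (a point): centre of the window at the cover's top. The socket block under it has one 14 mm blind hole, 30 mm deep, its centre anywhere within 5 mm in jig x and 5 mm in jig y of the window's centre, never reported. A flush plug of the same dark finish closes it and yields at 3 N: slid over it with 6 to 8 N, the tip sinks in 2 to 3 mm, the push falls to about 3 N and the tip is caught sideways
- ink_tin: small round ink tin, 61 mm wide, 55 mm high, bystander. Origin: centre of the underside.
- linen_loupe: small black folding magnifier, 40 x 40 x 42 mm, bystander. Origin: centre of the underside.
- tally: small round white hand counter, 52 x 46 x 21 mm, bystander. Origin: centre of the underside.

How it is judged:
By the outcome, as a careful person would: the job done as asked, in the order asked, and still so for the second after the job is handed in, with the robot touching nothing.
It also fails if it takes over 72 s, if anything falls off the work surface, if the arm or the gripper's body presses on something with over 40 N, if the wrist force passes 120 N, or if a joint passes its speed limit or range.

## Working session

There is one attempt and no reset: what is moved stays moved. The work goes in short steps, Python scripts to look and compute and a shell command to move; the robot and the scene stay as the last step left them, time stands still between calls to the robot, and variables do not carry over. Pictures are saved under pics/ and viewed, and the job is handed in when it is done.

```bash
ls; mkdir -p pics; python3 - <<'E'
from station import r
import cv2,numpy as np
s=r.sense(); print({k:np.round(v,4).tolist() for k,v in s.items()})
for n in ["scene","top","wrist"]:
    c=r.capture(n); cv2.imwrite(f"pics/{n}0.png",c["img"]); print(n,c["fx"],c["fy"],c["cx"],c["cy"],np.round(c["R"],4).tolist(),np.round(c["t"],4).tolist())
print(r.grasp_offset)
E
```

```text
pics
{'time_s': 0.0, 'joints': [79.7925, 22.0904, 0.3778, -0.03, -68.4103, -14.8163], 'joint_velocities': [-0.003, -0.0594, -0.0407, 0.0509, 0.0618, 0.0448], 'effort': [-0.0007, -39.0658, 18.7407, 4.2199, 0.0111, -0.0002], 'tcp_pos': [0.2641, 0.5658, 0.2214], 'ee_rot': [[0.9061, -0.4232, -0.0009], [-0.4232, -0.906, -0.002], [0.0001, 0.0022, -1.0]], 'wrist_force': [-0.4529, -0.1621, -0.2538], 'moment': [0.0168, 0.03, 0.0075], 'gripper_width': 1.0016}
scene 460.27208832036166 460.27208832036166 248.24739686721642 187.55095495125718 [[0.7018, -0.7122, -0.0134], [-0.4644, -0.4432, -0.7667], [0.5401, 0.5443, -0.6418]] [-0.394, 0.3062, 0.7871]
top 499.47059086889124 499.47059086889124 249.2501167544329 200.03288018009775 [[0.0284, -0.9996, 0.0058], [-0.9987, -0.0287, -0.0433], [0.0434, -0.0045, -0.999]] [-0.0226, 0.5434, 1.0885]
wrist 281.3244876326336 281.3244876326336 252.28494976218485 189.08896063649902 [[-0.4233, -0.906, 0.0013], [-0.8703, 0.407, 0.2774], [-0.2518, 0.1163, -0.9608]] [0.624, -0.0349, 0.3906]
0.0187
```

View pics/scene0.png

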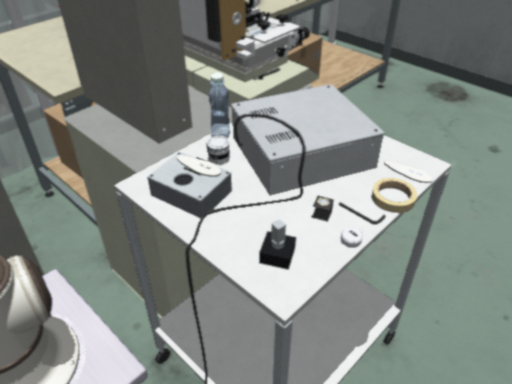

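View pics/top0.png

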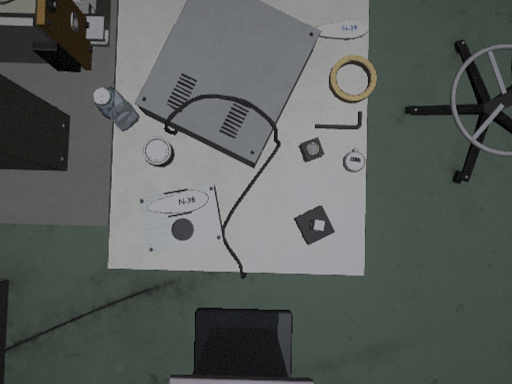

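View pics/wrist0.png

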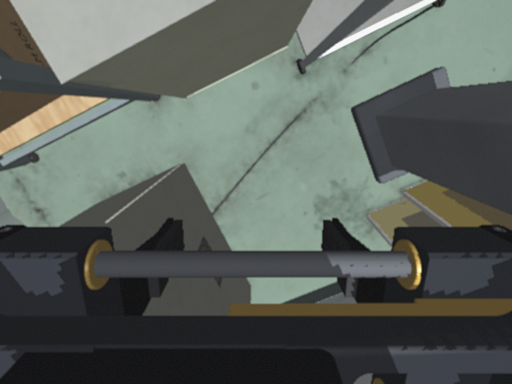

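The scene view shows the jig with its dark window at about (183,179), the pin in its block at (279,240), the tin at (218,148), the loupe at (322,207) and the tally at (351,237). In the top view the window is at (182,230), the pin head at about (320,225), and a tall cabinet stands on the left. Next I'll zoom in to measure.

```bash
cat > h.py <<'E'
import numpy as np,cv2
from station import r
def ray(c,u,v,z):
    d=np.array([(u-c["cx"])/c["fx"],(v-c["cy"])/c["fy"],1.]); R=np.array(c["R"]);t=np.array(c["t"])
    o=-R.T@t; d=R.T@d; return o+d*(z-o[2])/d[2]
def proj(c,X):
    p=np.array(c["R"])@np.array(X)+np.array(c["t"]); return [c["fx"]*p[0]/p[2]+c["cx"],c["fy"]*p[1]/p[2]+c["cy"]]
def crop(c,name,x0,y0,w,h,k):
    i=c["img"][y0:y0+h,x0:x0+w]; cv2.imwrite("pics/"+name,cv2.resize(i,None,fx=k,fy=k,interpolation=cv2.INTER_CUBIC))
def st():
    s=r.sense(); print("t",round(float(s["time_s"]),2),"tcp",np.round(s["tcp_pos"],4).tolist(),"F",np.round(s["wrist_force"],1).tolist(),"M",np.round(s["moment"],2).tolist(),"w",round(float(s["gripper_width"]),3)); return s
E
python3 - <<'E'
from h import *
c=r.capture("top"); crop(c,"t1.png",130,180,100,75,8); crop(c,"t2.png",280,120,100,75+50,6)
d=r.capture("scene"); crop(d,"s1.png",135,130,110,85,7); crop(d,"s2.png",240,190,130,85,6)
for z in (0,.6): print(ray(c,70,115,z),ray(c,68,170,z),ray(c,0,75,z))
E
```

```text
[0.72328583 0.3994034  0.        ] [0.59970808 0.39841988 0.        ] [0.80908456 0.56009981 0.        ]
[0.60058056 0.18261418 0.6       ] [0.54373669 0.18216178 0.6       ] [0.64004665 0.25653206 0.6       ]
```

View pics/t1.png

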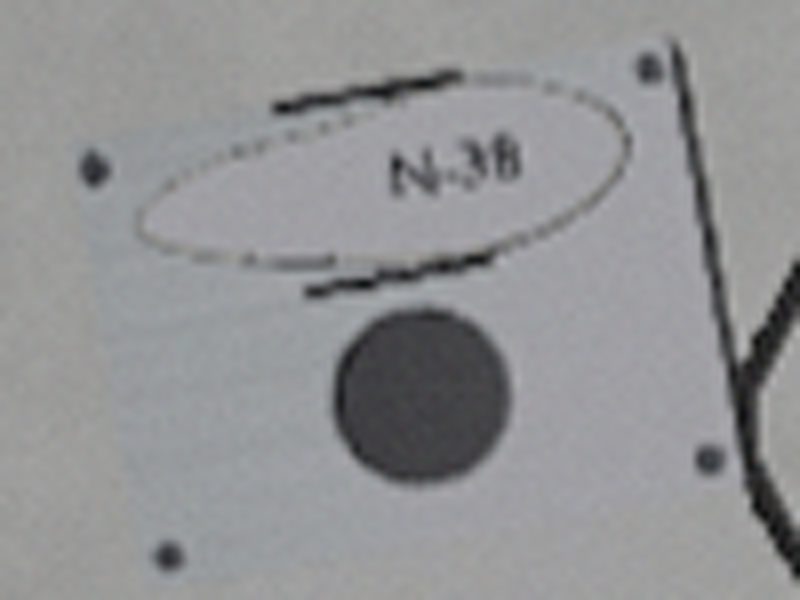

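View pics/t2.png

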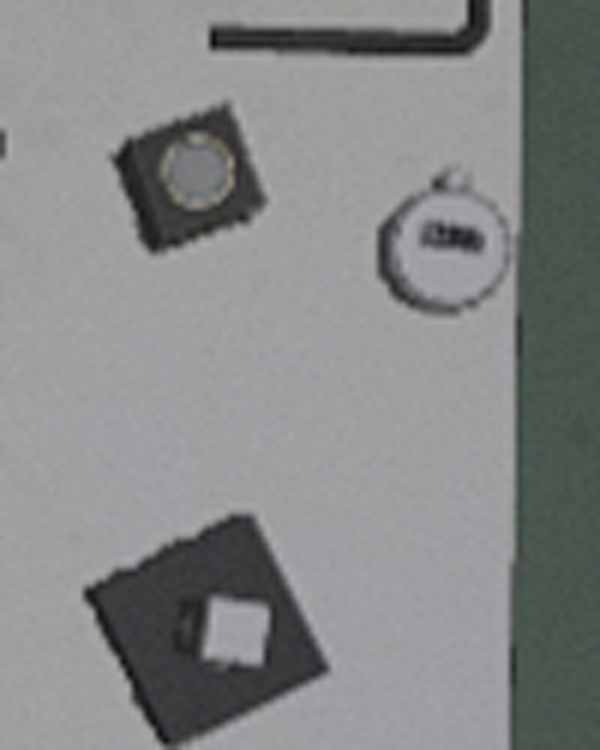

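View pics/s1.png

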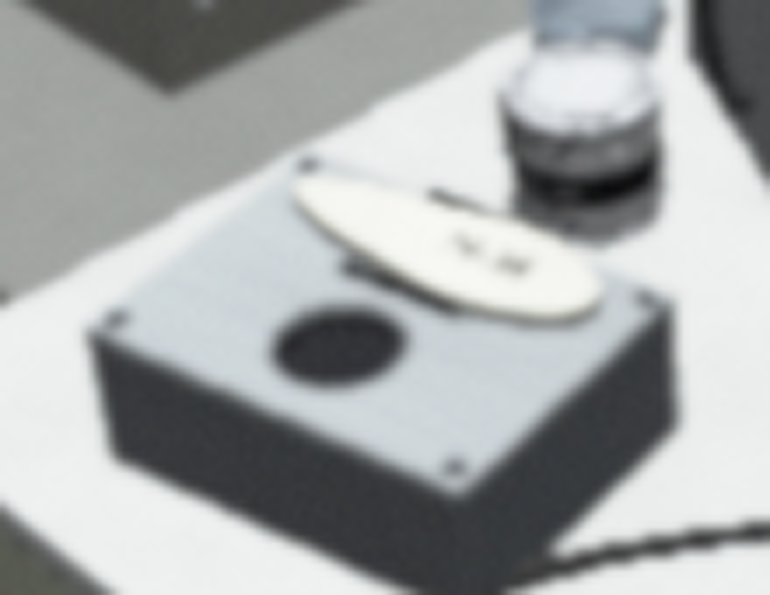

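View pics/s2.png

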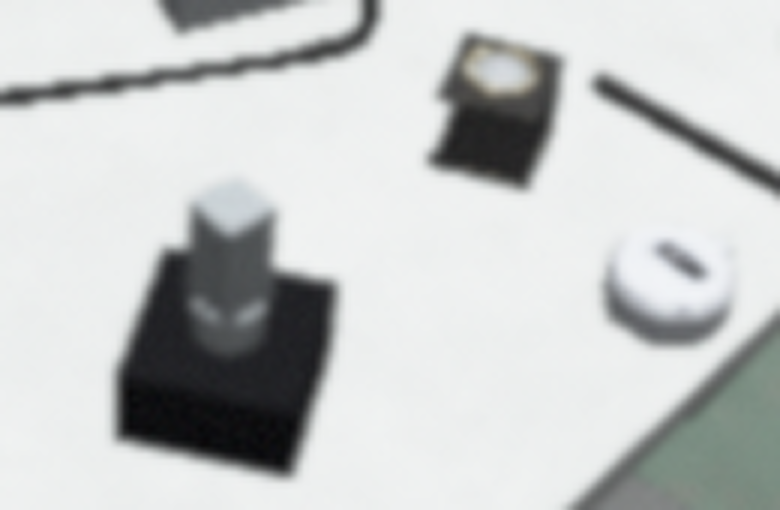

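```bash
python3 - <<'E'
from h import *
from scipy.optimize import least_squares
c=r.capture("top"); d=r.capture("scene")
P=lambda x,y,k,x0,y0:((x+.5)/k-.5+x0,(y+.5)/k-.5+y0)
def tri(a,b):
    f=lambda X:np.r_[np.subtract(proj(c,X),a),np.subtract(proj(d,X),b)]
    s=least_squares(f,[.4,0,.05]); return s.x.round(4),s.fun.round(2)
T1=lambda x,y:P(x,y,8,130,180);T2=lambda x,y:P(x,y,6,280,120)
S1=lambda x,y:P(x,y,7,135,130);S2=lambda x,y:P(x,y,6,240,190)
print("win",tri(T1(422,396),S1(340,346)))
tl=[(95,168),(168,557),(709,460),(649,67)];sl=[(308,163),(116,319),(455,467),(646,299)]
for a,b in zip(tl,sl): print("screw",tri(T1(*a),S1(*b)))
print("head",tri(T2(236,631),S2(233,207)))
for z in (.054,.06,.066): print(z,ray(c,*T1(422,396),z), [ray(c,*T1(*a),z).round(4) for a in tl])
h=[ray(c,*T2(*a),.094) for a in [(207,595),(270,602),(265,668),(200,658)]]
print("headc",np.mean(h,0),[np.degrees(np.arctan2(*(h[(i+1)%4]-h[i])[1::-1])).round(1) for i in range(4)],[np.linalg.norm(h[(i+1)%4]-h[i]).round(4) for i in range(4)])
b=[ray(c,*T2(*a),.034) for a in [(90,592),(248,515),(328,668),(172,747)]]
print("block",np.mean(b,0),[np.degrees(np.arctan2(*(b[(i+1)%4]-b[i])[1::-1])).round(1) for i in range(4)])
# bystanders
print("tin",ray(c,158,152,.055)," loupe",ray(c,*T2(198,172),.042)," tally",ray(c,*T2(447,248),.021))
# scene head top corners
hs=[ray(d,*S2(*a),.094) for a in [(188,206),(235,179),(277,209),(233,237)]]
print("head scene",np.mean(hs,0),[np.degrees(np.arctan2(*(hs[(i+1)%4]-hs[i])[1::-1])).round(1) for i in range(4)])
E
```

```text
win (array([0.4773, 0.1314, 0.0603]), array([ 0.24, -0.28, -0.41,  0.01]))
screw (array([0.5345, 0.219 , 0.0625]), array([ 0.18, -0.22, -0.34,  0.  ]))
screw (array([0.4334, 0.1962, 0.0617]), array([ 0.19, -0.24, -0.35, -0.01]))
screw (array([0.4628, 0.0555, 0.0614]), array([ 0.25, -0.29, -0.41,  0.01]))
screw (array([0.5652, 0.0748, 0.061 ]), array([ 0.15, -0.16, -0.24,  0.01]))
head (array([ 0.4945, -0.1507,  0.0922]), array([ 0.27, -0.26, -0.36,  0.04]))
0.054 [0.47662163 0.13267533 0.054     ] [array([0.5343, 0.2211, 0.054 ]), array([0.4324, 0.198 , 0.054 ]), array([0.4619, 0.0565, 0.054 ]), array([0.5653, 0.0756, 0.054 ])]
0.06 [0.47673197 0.13191065 0.06      ] [array([0.5341, 0.2198, 0.06  ]), array([0.4328, 0.1969, 0.06  ]), array([0.4621, 0.0561, 0.06  ]), array([0.5649, 0.0751, 0.06  ])]
0.066 [0.4768423  0.13114596 0.066     ] [array([0.5339, 0.2186, 0.066 ]), array([0.4331, 0.1958, 0.066 ]), array([0.4623, 0.0558, 0.066 ]), array([0.5645, 0.0747, 0.066 ])]
headc [ 0.49408006 -0.14969232  0.094     ] [np.float64(-94.7), np.float64(176.9), np.float64(82.9), np.float64(-5.0)] [np.float64(0.0215), np.float64(0.0224), np.float64(0.0223), np.float64(0.0215)]
block [ 0.4938206 -0.1490596  0.034    ] [np.float64(-62.5), np.float64(-151.0), np.float64(118.3), np.float64(29.4)]
tin [0.63843147 0.18969562 0.055     ]  loupe [ 0.65802483 -0.14008857  0.042     ]  tally [ 0.63593252 -0.23454998  0.021     ]
head scene [ 0.49358063 -0.15250466  0.094     ] [np.float64(-7.5), np.float64(-93.1), np.float64(174.7), np.float64(88.7)]
```

```bash
python3 -m crank '[[-1,[0.1,0.1,0],[0,0,0]],[-1,[0.2,0.22,0],[0,0,0]],[-1,[0.27,0.29,0],[0,0,0]],[-1,[0.27,0.29,0],[0,0,0]],[-1,[0.27,0.29,0],[0,0,0]],[-1,[0.27,0.29,0],[0,0,0]],[-1,[0.27,0.29,0],[0,0,0]],[-1,[0.27,0.29,0],[0,0,0]]]'; python3 -c "
from h import *
s=st();print(s['ee_rot'].round(3) if hasattr(s['ee_rot'],'round') else s['ee_rot'],s['joints'])"
```

```text
time_s: 1.15
tcp_pos: [0.3512, 0.2959, 0.2228]
ee_rot: [[0.906, -0.423, 0.0], [-0.423, -0.906, 0.0], [0.0, -0.0, -1.0]]
wrist_force: [0.7, 0.5, 0.4]
gripper_width: 1.004
t 1.15 tcp [0.3512, 0.2959, 0.2228] F [0.7, 0.5, 0.4] M [0.01, -0.07, 0.02] w 1.004
[[ 0.906 -0.423  0.   ]
 [-0.423 -0.906  0.   ]
 [ 0.    -0.    -1.   ]] [ 6.04758598e+01  5.65058101e+00 -2.16608262e+01  1.91539758e-03
 -6.26639814e+01  4.50228396e+00]
```

```bash
python3 -m crank '[[-1,[0.27,0.29,0],[0,0,0]],[-1,[0.27,0.29,0],[0,0,0]],[-1,[0.27,0.29,0],[0,0,0]],[-1,[0.27,0.29,0],[0,0,0]],[-1,[0.27,0.29,0],[0,0,0]],[-1,[0.27,0.29,0],[0,0,0]],[-1,[0.27,0.29,0],[0,0,0]],[-1,[0.27,0.29,0],[0,0,0]]]'; python3 -m crank '[[-1,[0.27,0.29,0],[0,0,0]],[-1,[0.27,0.29,0],[0,0,0]],[-1,[0.27,0.29,0],[0,0,0]],[-1,[0.12,0.15,0],[0,0,0]],[-1,[0,0,0],[0,0,-0.14]],[-1,[0,0,0],[0,0,-0.15]],[-1,[0,0,0],[0,0,-0.14]],[-1,[0,0,0],[0,0,0]]]'; python3 - <<'E'
from h import *
st()
c=r.capture("wrist"); cv2.imwrite("pics/w1.png",c["img"])
print(proj(c,[.494,-.15,.094]))
d=r.capture("scene"); crop(d,"s3.png",150,100,256,192,3)
E
```

```text
time_s: 1.95
tcp_pos: [0.4483, -0.0054, 0.2229]
ee_rot: [[0.906, -0.423, 0.001], [-0.423, -0.906, 0.0], [0.001, -0.001, -1.0]]
wrist_force: [-0.2, 0.6, 0.2]
gripper_width: 0.998
time_s: 2.75
tcp_pos: [0.489, -0.1355, 0.2226]
ee_rot: [[0.995, -0.1, -0.0], [-0.1, -0.995, 0.0], [-0.0, -0.0, -1.0]]
wrist_force: [-1.3, -1.1, 0.3]
gripper_width: 0.999
t 2.75 tcp [0.489, -0.1355, 0.2226] F [-1.3, -1.1, 0.3] M [-0.05, -0.04, -0.05] w 0.999
[np.float64(265.68281291961466), np.float64(175.10440832079195)]
```

View pics/w1.png

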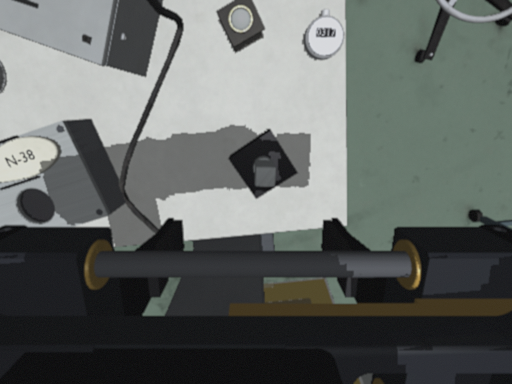

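View pics/s3.png

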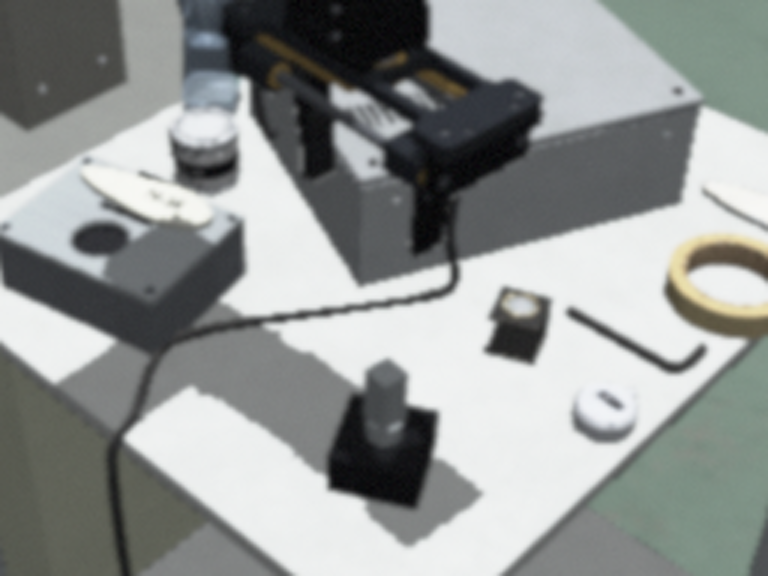

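```bash
python3 - <<'E'
from h import *
st()
c=r.capture("wrist"); crop(c,"w2.png",210,120,100,80,8)
print([proj(c,[.494,-.15,z]) for z in (.094,.034)])
print(np.array(c["R"]).T@-np.array(c["t"]))
E
```

```text
t 2.85 tcp [0.4893, -0.1352, 0.2227] F [-0.4, 0.3, -0.7] M [-0.07, -0.0, -0.02] w 1.003
[[np.float64(265.92823244110355), np.float64(175.34288570393204)], [np.float64(263.76167531907953), np.float64(164.4452511928009)]]
[ 0.56389433 -0.14281677  0.38524432]
```

View pics/w2.png

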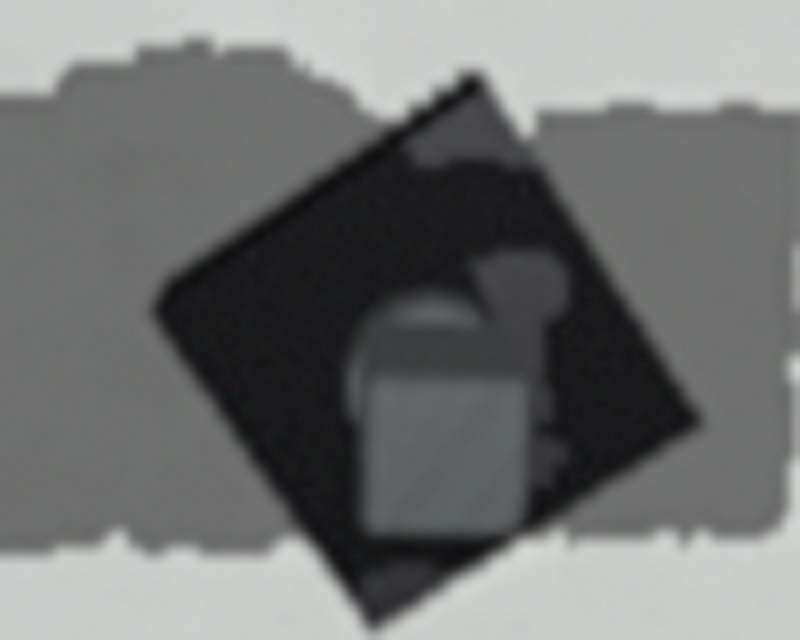

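The top face of the head is centred at about (265.3,176.5), within 1 px of the prediction, so the pin is at about (0.493,-0.1495) and square to the jaws. I'll centre over it and descend.

```bash
python3 -m crank '[[-1,[0.054,0.14,0],[0,0,0]],[-1,[0,0,0],[0,0,0]],[-1,[0,0,0.3],[0,0,0]],[-1,[0,0,0.3],[0,0,0]],[-1,[0,0,0.3],[0,0,0]],[-1,[0,0,0.3],[0,0,0]],[-1,[0,0,0.3],[0,0,0]],[-1,[0,0,0.17],[0,0,0]]]';  python3 -m crank '[[-1,[0,0,0],[0,0,0]],[-1,[0,0,0],[0,0,0]]]'; python3 -c "
from h import *
c=r.capture('scene'); crop(c,'s4.png',200,160,160,120,5)"
```

```text
time_s: 3.7
tcp_pos: [0.4923, -0.149, 0.0533]
ee_rot: [[0.995, -0.1, -0.004], [-0.1, -0.995, 0.0], [-0.004, 0.0, -1.0]]
wrist_force: [-0.9, 0.1, 1.7]
gripper_width: 1.002
time_s: 3.9
tcp_pos: [0.4942, -0.1493, 0.0559]
ee_rot: [[0.995, -0.099, 0.0], [-0.099, -0.995, -0.0], [0.0, 0.0, -1.0]]
wrist_force: [0.2, -1.0, 1.0]
gripper_width: 0.999
```

View pics/s4.png

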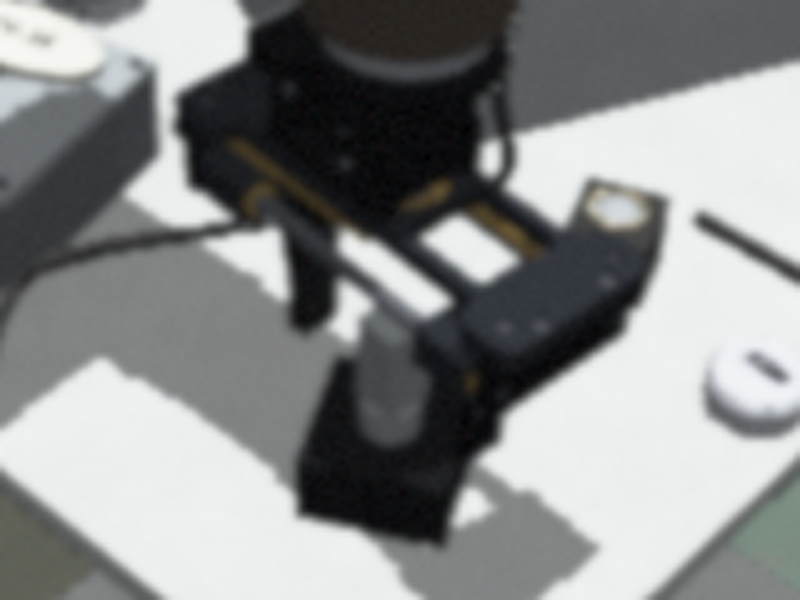

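The head sits between the open fingers, so I'll close.

```bash
python3 -m crank '[[1,[0,0,0],[0,0,0]],[1,[0,0,0],[0,0,0]],[1,[0,0,0],[0,0,0]],[1,[0,0,0],[0,0,0]],[1,[0,0,0],[0,0,0]],[1,[0,0,0],[0,0,0]]]';python3 -m crank '[[1,[0,0,0],[0,0,0]],[1,[0,0,0],[0,0,0]]]'; python3 -c "
from h import *
st();c=r.capture('top'); crop(c,'t4.png',270,180,80,60,10)"
```

```text
time_s: 4.55
tcp_pos: [0.4939, -0.1494, 0.0556]
ee_rot: [[0.995, -0.099, 0.0], [-0.099, -0.995, -0.0], [0.0, 0.0, -1.0]]
wrist_force: [0.4, -0.2, -0.3]
gripper_width: 0.54
time_s: 4.75
tcp_pos: [0.4939, -0.1494, 0.0555]
ee_rot: [[0.995, -0.099, -0.0], [-0.099, -0.995, -0.0], [-0.0, 0.0, -1.0]]
wrist_force: [-0.4, 0.5, -0.2]
gripper_width: 0.355
t 4.75 tcp [0.4939, -0.1494, 0.0555] F [-0.4, 0.5, -0.2] M [-0.08, 0.01, -0.01] w 0.355
```

```bash
python3 -m crank '[[1,[0,0,0],[0,0,0]],[1,[0,0,0],[0,0,0]],[1,[0,0,0],[0,0,0]],[1,[0,0,0],[0,0,0]],[1,[0,0,0],[0,0,0]]]'; python3 -c "
from h import *
st()"
```

```text
time_s: 5.3
tcp_pos: [0.4939, -0.1494, 0.0555]
ee_rot: [[0.995, -0.099, 0.0], [-0.099, -0.995, 0.0], [0.0, -0.0, -1.0]]
wrist_force: [0.8, 0.1, -0.5]
gripper_width: 0.25
t 5.3 tcp [0.4939, -0.1494, 0.0555] F [0.8, 0.1, -0.5] M [-0.15, -0.08, 0.01] w 0.25
```

It's gripped at 0.25, which is about 22 mm. Lifting.

```bash
python3 -m crank '[[1,[0,0,-0.05],[0,0,0]],[1,[0,0,-0.1],[0,0,0]],[1,[0,0,-0.2],[0,0,0]],[1,[0,0,-0.25],[0,0,0]],[1,[0,0,-0.25],[0,0,0]],[1,[0,0,-0.25],[0,0,0]],[1,[0,0,0],[0,0,0]],[1,[0,0,0],[0,0,0]]]'; python3 -c "
from h import *
st()
c=r.capture('scene'); crop(c,'s5.png',200,140,160,120,5)"
```

```text
time_s: 6.1
tcp_pos: [0.4936, -0.1492, 0.166]
ee_rot: [[0.995, -0.099, 0.001], [-0.099, -0.995, 0.001], [0.001, -0.001, -1.0]]
wrist_force: [-0.0, -0.2, -1.4]
gripper_width: 0.252
t 6.1 tcp [0.4936, -0.1492, 0.166] F [-0.0, -0.2, -1.4] M [-0.04, 0.04, -0.01] w 0.252
```

View pics/s5.png

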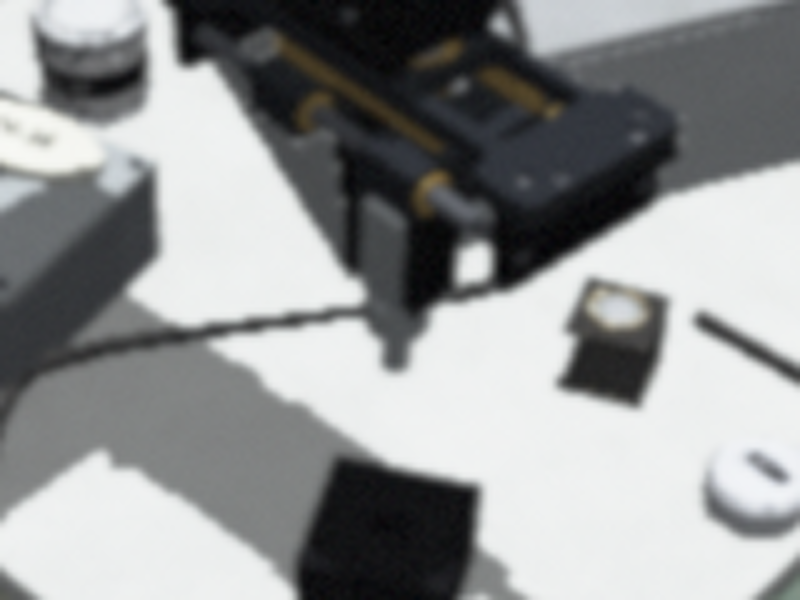

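```bash
python3 -m crank '[[1,[-0.03,-0.2,0],[0,0,0]],[1,[-0.06,-0.38,0],[0,0,0]],[1,[-0.06,-0.4,0],[0,0,0]],[1,[-0.06,-0.4,0],[0,0,0]],[1,[-0.06,-0.4,0],[0,0,0]],[1,[-0.06,-0.4,0],[0,0,0]],[1,[-0.06,-0.35,0],[0,0,0]],[1,[-0.05,-0.25,0],[0,0,0]]]';python3 -m crank '[[1,[0,0,0],[0,0,0]],[1,[0,0,0],[0,0,0]]]'; python3 -c "
from h import *
st()
c=r.capture('scene'); crop(c,'s6.png',120,100,140,105,5)
c=r.capture('top'); crop(c,'t6.png',120,160,140,105,5)
c=r.capture('wrist'); cv2.imwrite('pics/w6.png',c['img'])
"
```

```text
time_s: 6.95
tcp_pos: [0.4765, 0.1333, 0.164]
ee_rot: [[0.995, -0.097, -0.003], [-0.097, -0.995, -0.001], [-0.003, 0.002, -1.0]]
wrist_force: [0.2, -0.3, -1.7]
gripper_width: 0.25
time_s: 7.15
tcp_pos: [0.4766, 0.1315, 0.1642]
ee_rot: [[0.995, -0.098, -0.003], [-0.098, -0.995, -0.002], [-0.003, 0.002, -1.0]]
wrist_force: [0.3, -0.8, -2.0]
gripper_width: 0.249
t 7.15 tcp [0.4766, 0.1315, 0.1642] F [0.3, -0.8, -2.0] M [-0.05, -0.01, 0.0] w 0.249
```

View pics/s6.png

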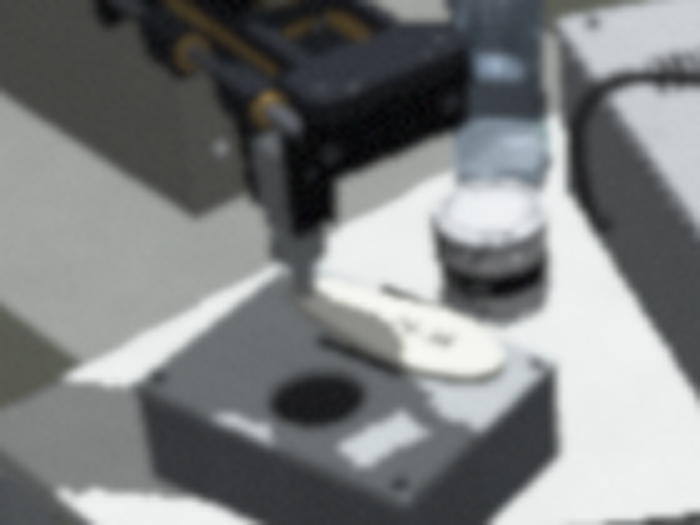

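View pics/w6.png

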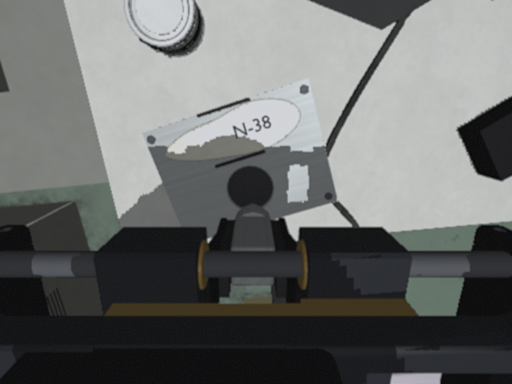

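The pin hangs upright above the jig. The window is at about (250,187) in the wrist view and nothing is touching.

```bash
python3 - <<'E'
from h import *
s=st()
c=r.capture("wrist"); crop(c,"w7.png",200,140,120,90,6)
d=r.capture("scene")
print("cab",ray(d,160,142,0.0),"win wrist",ray(c,250,187,.06), proj(c,[.477,.132,.06]))
print(np.round(s["ee_rot"],4).tolist())
# predicted pin tip in scene for axis aligned tool
R=np.array(s["ee_rot"]);tip=np.array(s["tcp_pos"])+R[:,2]*.0435
print(tip,proj(d,tip),"crop",(np.array(proj(d,tip))-[120,100]+.5)*5-.5)
E
```

```text
t 7.3 tcp [0.4772, 0.1306, 0.1649] F [0.3, 0.9, -2.3] M [-0.03, 0.03, 0.02] w 0.251
cab [0.58238527 0.3716754  0.        ] win wrist [0.47726204 0.13291563 0.06      ] [np.float64(250.94943271448813), np.float64(187.16451862865512)]
[[0.995, -0.1001, -0.0014], [-0.1001, -0.995, -0.0009], [-0.0013, 0.001, -1.0]]
[0.47713397 0.13051144 0.12141551] [np.float64(180.0704820657822), np.float64(158.11765562870437)] crop [302.35241033 292.58827814]
```

View pics/w7.png

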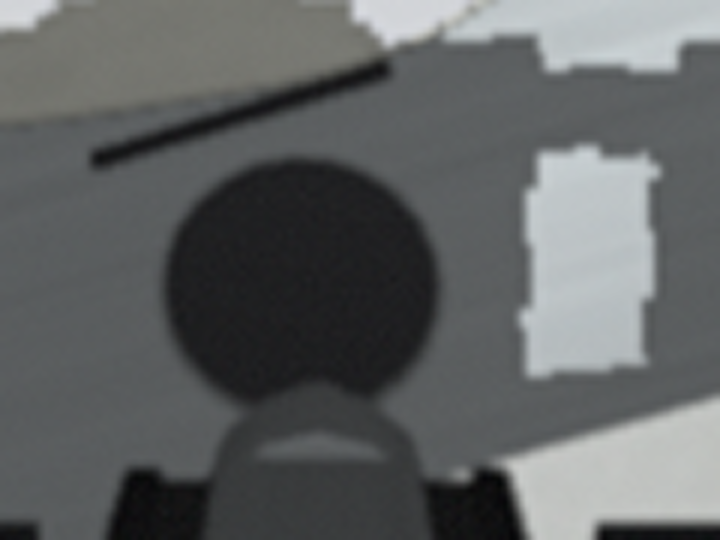

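```bash
python3 -m crank '[[1,[0,0,0],[0,0,-0.13]],[1,[0,0,0],[0,0,-0.13]],[1,[0,0,0],[0,0,-0.133]],[1,[-0.061,-0.02,0],[0,0,0]],[1,[0,0,0.15],[0,0,0]],[1,[0,0,0.2],[0,0,0]],[1,[0,0,0.1],[0,0,0]],[1,[0,0,0],[0,0,0]]]';python3 -m crank '[[1,[0,0,0],[0,0,0]],[1,[0,0,0],[0,0,0]]]'; python3 -c "
from h import *
s=st()
c=r.capture('scene'); crop(c,'s8.png',120,110,120,90,6)
R=np.array(s['ee_rot']);tip=np.array(s['tcp_pos'])+R[:,2]*.0435
print(tip,(np.array(proj(c,tip))-[120,110]+.5)*6-.5)
"
```

```text
time_s: 8.2
tcp_pos: [0.47, 0.1314, 0.1192]
ee_rot: [[0.978, 0.206, -0.003], [0.206, -0.979, -0.002], [-0.004, 0.001, -1.0]]
wrist_force: [-0.3, -0.2, -1.4]
gripper_width: 0.248
time_s: 8.4
tcp_pos: [0.4718, 0.1326, 0.1215]
ee_rot: [[0.978, 0.208, 0.002], [0.208, -0.978, 0.001], [0.002, -0.0, -1.0]]
wrist_force: [-0.8, -0.6, -1.4]
gripper_width: 0.25
t 8.4 tcp [0.4718, 0.1326, 0.1215] F [-0.8, -0.6, -1.4] M [-0.07, -0.05, 0.04] w 0.25
[0.47191252 0.13262936 0.07795045] [361.09371023 385.90413123]
```

View pics/s8.png

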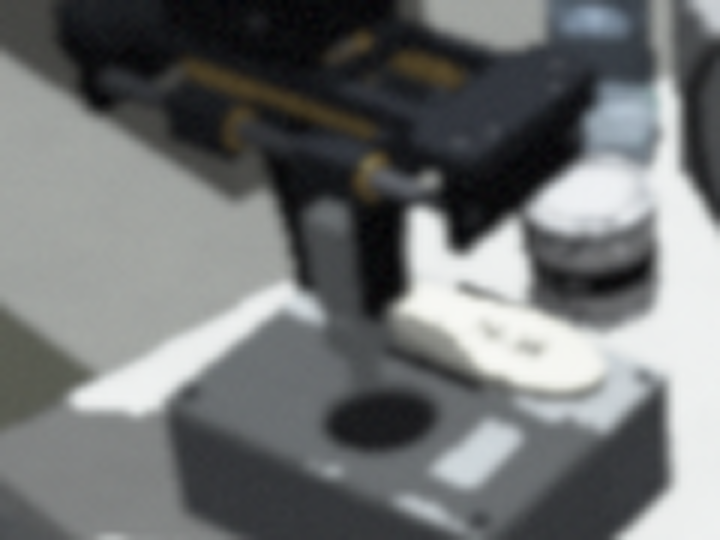

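The tip is at about (360,386) in the crop, matching the prediction, so the pin is straight in the grip. Going down into the window.

```bash
python3 -m crank '[[1,[-0.01,0,0.1],[0,0,0]],[1,[0,0,0.1],[0,0,0]],[1,[0,0,0.02],[0,0,0]],[1,[0,0,0],[0,0,0]],[1,[0,0,0],[0,0,0]],[1,[0,0,0],[0,0,0]]]';python3 -m crank '[[1,[0,0,0.02],[0,0,0]],[1,[0,0,0.02],[0,0,0]],[1,[0,0,0],[0,0,0]],[1,[0,0,0],[0,0,0]]]'; python3 -m crank '[[1,[0,0,0.02],[0,0,0]],[1,[0,0,0],[0,0,0]],[1,[0,0,0],[0,0,0]]]'
```

```text
time_s: 9.05
tcp_pos: [0.4705, 0.1322, 0.0988]
ee_rot: [[0.978, 0.208, 0.001], [0.208, -0.978, 0.0], [0.001, -0.0, -1.0]]
wrist_force: [-0.3, 0.6, -2.2]
gripper_width: 0.252
time_s: 9.45
tcp_pos: [0.4702, 0.132, 0.0945]
ee_rot: [[0.978, 0.208, -0.0], [0.208, -0.978, -0.0], [-0.0, 0.0, -1.0]]
wrist_force: [0.9, -0.2, -1.8]
gripper_width: 0.25
time_s: 9.75
tcp_pos: [0.4705, 0.1322, 0.0927]
ee_rot: [[0.978, 0.208, 0.0], [0.208, -0.978, 0.0], [0.001, -0.0, -1.0]]
wrist_force: [0.3, 0.6, -1.1]
gripper_width: 0.251
```

```bash
python3 -m crank '[[1,[0,0,0.02],[0,0,0]],[1,[0,0,0],[0,0,0]],[1,[0,0,0],[0,0,0]]]'; python3 -m crank '[[1,[0,0,0.01],[0,0,0]],[1,[0,0,0],[0,0,0]],[1,[0,0,0],[0,0,0]]]'
```

```text
time_s: 10.05
tcp_pos: [0.4705, 0.1322, 0.0909]
ee_rot: [[0.978, 0.208, 0.001], [0.208, -0.978, 0.0], [0.001, -0.0, -1.0]]
wrist_force: [-0.5, 1.0, 2.7]
gripper_width: 0.251
time_s: 10.35
tcp_pos: [0.4705, 0.1322, 0.0898]
ee_rot: [[0.978, 0.208, 0.001], [0.208, -0.978, 0.0], [0.001, -0.0, -1.0]]
wrist_force: [-0.5, 0.8, 2.9]
gripper_width: 0.248
```

```bash
python3 -m crank '[[1,[0,0,0.016],[0,0,0]],[1,[0,0,0],[0,0,0]],[1,[0,0,0],[0,0,0]]]'; python3 -m crank '[[1,[0.01,0,0],[0,0,0]],[1,[0.01,0,0],[0,0,0]],[1,[0,0,0],[0,0,0]]]'
```

```text
time_s: 10.65
tcp_pos: [0.4705, 0.1322, 0.0883]
ee_rot: [[0.978, 0.208, 0.001], [0.208, -0.978, 0.0], [0.001, -0.0, -1.0]]
wrist_force: [-0.7, 1.0, 5.8]
gripper_width: 0.251
time_s: 10.95
tcp_pos: [0.471, 0.1322, 0.0878]
ee_rot: [[0.978, 0.208, -0.003], [0.208, -0.978, -0.001], [-0.003, 0.0, -1.0]]
wrist_force: [-3.9, 1.5, 5.8]
gripper_width: 0.247
```

```bash
python3 -m crank '[[1,[0.01,0,0],[0,0,0]],[1,[0,0,0],[0,0,0]]]'; python3 -m crank '[[1,[0.01,0,0],[0,0,0]],[1,[0,0,0],[0,0,0]]]'
```

```text
time_s: 11.15
tcp_pos: [0.4715, 0.1322, 0.0876]
ee_rot: [[0.978, 0.208, -0.004], [0.208, -0.978, -0.001], [-0.004, 0.001, -1.0]]
wrist_force: [-4.6, 1.6, 6.6]
gripper_width: 0.25
time_s: 11.35
tcp_pos: [0.4721, 0.1321, 0.0875]
ee_rot: [[0.978, 0.207, -0.005], [0.207, -0.978, -0.002], [-0.005, 0.001, -1.0]]
wrist_force: [-4.8, 0.2, 6.1]
gripper_width: 0.251
```

```bash
python3 -m crank '[[1,[0.01,0,0],[0,0,0]],[1,[0.01,0,0],[0,0,0]]]'; python3 -m crank '[[1,[0.01,0,0],[0,0,0]],[1,[0.01,0,0],[0,0,0]]]'
```

```text
time_s: 11.55
tcp_pos: [0.4737, 0.1321, 0.0874]
ee_rot: [[0.978, 0.207, -0.006], [0.207, -0.978, -0.003], [-0.006, 0.001, -1.0]]
wrist_force: [-4.6, -1.4, 6.9]
gripper_width: 0.253
time_s: 11.75
tcp_pos: [0.4755, 0.1323, 0.0874]
ee_rot: [[0.978, 0.207, -0.006], [0.207, -0.978, -0.003], [-0.006, 0.002, -1.0]]
wrist_force: [-5.0, -1.2, 7.1]
gripper_width: 0.252
```

```bash
python3 -m crank '[[1,[0.01,0,-0.008],[0,0,0]],[1,[0.01,0,0],[0,0,0]]]'; python3 -m crank '[[1,[0.01,0,0],[0,0,0]],[1,[0.01,0,0],[0,0,0]]]';python3 -c "
from h import *
st()"
```

```text
time_s: 11.95
tcp_pos: [0.4776, 0.1328, 0.0881]
ee_rot: [[0.978, 0.207, -0.005], [0.207, -0.978, -0.003], [-0.006, 0.002, -1.0]]
wrist_force: [-3.6, -1.4, 5.7]
gripper_width: 0.249
time_s: 12.15
tcp_pos: [0.4795, 0.1331, 0.088]
ee_rot: [[0.978, 0.207, -0.006], [0.207, -0.978, -0.003], [-0.006, 0.002, -1.0]]
wrist_force: [-3.1, -1.8, 5.5]
gripper_width: 0.25
t 12.15 tcp [0.4795, 0.1331, 0.088] F [-3.1, -1.8, 5.5] M [-0.45, 1.13, -0.01] w 0.25
```

```bash
python3 -m crank '[[1,[0.01,0,0],[0,0,0]],[1,[0.01,0,0],[0,0,0]]]'; python3 -m crank '[[1,[0.01,0,0],[0,0,0]],[1,[0.01,0,0],[0,0,0]]]'
```

```text
time_s: 12.35
tcp_pos: [0.4816, 0.1336, 0.0881]
ee_rot: [[0.978, 0.207, -0.005], [0.207, -0.978, -0.003], [-0.006, 0.002, -1.0]]
wrist_force: [-3.9, -1.7, 6.0]
gripper_width: 0.247
time_s: 12.55
tcp_pos: [0.4834, 0.1339, 0.0881]
ee_rot: [[0.978, 0.207, -0.006], [0.207, -0.978, -0.003], [-0.006, 0.002, -1.0]]
wrist_force: [-4.7, -1.8, 6.7]
gripper_width: 0.25
```

The line at y≈0 found nothing. Next line, back along −x at jig y≈+2.2.

```bash
python3 -m crank '[[1,[0,-0.01,0],[0,0,0]],[1,[0,-0.012,0],[0,0,0]],[1,[-0.01,0,0],[0,0,0]]]'; python3 -m crank '[[1,[-0.01,0,0],[0,0,0]],[1,[-0.01,0,0],[0,0,0]]]'; python3 -m crank '[[1,[-0.01,0,0],[0,0,0]],[1,[-0.01,0,0],[0,0,0]]]'
```

```text
time_s: 12.85
tcp_pos: [0.4837, 0.1359, 0.0887]
ee_rot: [[0.978, 0.208, -0.002], [0.208, -0.978, -0.003], [-0.003, 0.002, -1.0]]
wrist_force: [0.9, -5.0, 4.9]
gripper_width: 0.25
time_s: 13.05
tcp_pos: [0.4831, 0.1365, 0.0891]
ee_rot: [[0.978, 0.208, 0.001], [0.208, -0.978, -0.0], [0.001, 0.001, -1.0]]
wrist_force: [1.5, -3.6, 4.8]
gripper_width: 0.255
time_s: 13.25
tcp_pos: [0.4818, 0.1372, 0.0893]
ee_rot: [[0.978, 0.208, 0.003], [0.208, -0.978, 0.002], [0.003, -0.001, -1.0]]
wrist_force: [2.5, -1.3, 4.0]
gripper_width: 0.249
```

```bash
python3 -m crank '[[1,[-0.01,0.01,0.008],[0,0,0]],[1,[-0.01,0.005,0],[0,0,0]]]'; python3 -m crank '[[1,[-0.01,0,0],[0,0,0]],[1,[-0.01,0,0],[0,0,0]]]'; python3 -m crank '[[1,[-0.01,0,0],[0,0,0]],[1,[-0.01,0,0],[0,0,0]]]'
```

```text
time_s: 13.45
tcp_pos: [0.4806, 0.1363, 0.0887]
ee_rot: [[0.978, 0.209, 0.004], [0.209, -0.978, 0.003], [0.005, -0.002, -1.0]]
wrist_force: [2.9, 2.1, 5.1]
gripper_width: 0.251
time_s: 13.65
tcp_pos: [0.476, 0.1341, 0.0875]
ee_rot: [[0.978, 0.208, -0.002], [0.208, -0.978, -0.0], [-0.002, -0.0, -1.0]]
wrist_force: [0.2, -1.1, -0.3]
gripper_width: 0.253
time_s: 13.85
tcp_pos: [0.4754, 0.134, 0.0876]
ee_rot: [[0.978, 0.208, 0.001], [0.208, -0.978, 0.0], [0.001, -0.0, -1.0]]
wrist_force: [6.1, 1.1, 0.7]
gripper_width: 0.248
```

Caught. The push fell to about 2–3 N and a 6 N side force appeared at TCP (0.4755,0.134). I'll relax the side load and press down gradually.

```bash
python3 -m crank '[[1,[0.015,0,0],[0,0,0]],[1,[0,0,0],[0,0,0]],[1,[0,0,0],[0,0,0]]]'; python3 -m crank '[[1,[0,0,0.01],[0,0,0]],[1,[0,0,0.01],[0,0,0]],[1,[0,0,0],[0,0,0]]]'
```

```text
time_s: 14.15
tcp_pos: [0.4758, 0.134, 0.0875]
ee_rot: [[0.978, 0.208, -0.001], [0.208, -0.978, -0.0], [-0.002, 0.0, -1.0]]
wrist_force: [3.2, 2.8, -0.3]
gripper_width: 0.25
time_s: 14.45
tcp_pos: [0.4759, 0.134, 0.0858]
ee_rot: [[0.978, 0.208, -0.001], [0.208, -0.978, -0.0], [-0.001, 0.0, -1.0]]
wrist_force: [0.1, 3.4, 1.7]
gripper_width: 0.251
```

```bash
python3 -m crank '[[1,[0,-0.008,0],[0,0,0]],[1,[0,0,0.015],[0,0,0]],[1,[0,0,0.015],[0,0,0]],[1,[0,0,0],[0,0,0]]]'; python3 -m crank '[[1,[0,0,0.015],[0,0,0]],[1,[0,0,0.015],[0,0,0]],[1,[0,0,0],[0,0,0]]]'
```

```text
time_s: 14.85
tcp_pos: [0.4759, 0.1343, 0.0826]
ee_rot: [[0.978, 0.208, -0.001], [0.208, -0.978, -0.001], [-0.001, 0.001, -1.0]]
wrist_force: [0.9, -1.0, 1.7]
gripper_width: 0.245
time_s: 15.15
tcp_pos: [0.4759, 0.1345, 0.0796]
ee_rot: [[0.978, 0.208, -0.001], [0.208, -0.978, -0.001], [-0.001, 0.001, -1.0]]
wrist_force: [1.0, -1.8, 2.0]
gripper_width: 0.253
```

```bash
python3 -m crank '[[1,[0,0.003,0.015],[0,0,0]],[1,[0,0,0.015],[0,0,0]],[1,[0,0,0],[0,0,0]]]'; python3 -m crank '[[1,[0,0,0.015],[0,0,0]],[1,[0,0,0.015],[0,0,0]],[1,[0,0,0],[0,0,0]]]'
```

```text
time_s: 15.45
tcp_pos: [0.476, 0.1344, 0.0766]
ee_rot: [[0.978, 0.208, -0.001], [0.208, -0.978, -0.0], [-0.001, 0.0, -1.0]]
wrist_force: [0.1, -1.5, 2.9]
gripper_width: 0.249
time_s: 15.75
tcp_pos: [0.476, 0.1344, 0.0736]
ee_rot: [[0.978, 0.208, -0.001], [0.208, -0.978, -0.0], [-0.001, 0.0, -1.0]]
wrist_force: [-0.6, -0.3, 2.4]
gripper_width: 0.249
```

```bash
python3 -m crank '[[1,[0,0,0.01],[0,0,0]],[1,[0,0,0],[0,0,0]],[1,[0,0,0],[0,0,0]]]'; python3 -m crank '[[1,[0,0,0.01],[0,0,0]],[1,[0,0,0],[0,0,0]],[1,[0,0,0],[0,0,0]]]'
```

```text
time_s: 16.05
tcp_pos: [0.476, 0.1344, 0.0728]
ee_rot: [[0.978, 0.208, -0.001], [0.208, -0.978, -0.0], [-0.001, 0.0, -1.0]]
wrist_force: [-0.3, -0.9, 1.4]
gripper_width: 0.25
time_s: 16.35
tcp_pos: [0.4761, 0.1345, 0.0718]
ee_rot: [[0.978, 0.208, -0.001], [0.208, -0.978, -0.0], [-0.001, 0.0, -1.0]]
wrist_force: [-1.3, -1.8, 1.3]
gripper_width: 0.253
```

```bash
python3 -m crank '[[1,[0,0,0.01],[0,0,0]],[1,[0,0,0],[0,0,0]],[1,[0,0,0],[0,0,0]]]'; python3 -m crank '[[1,[0,0,0.01],[0,0,0]],[1,[0,0,0],[0,0,0]],[1,[0,0,0],[0,0,0]]]'; python3 -m crank '[[1,[0,0,0.01],[0,0,0]],[1,[0,0,0],[0,0,0]],[1,[0,0,0],[0,0,0]]]'
```

```text
time_s: 16.65
tcp_pos: [0.4761, 0.1345, 0.0708]
ee_rot: [[0.978, 0.208, -0.001], [0.208, -0.978, -0.0], [-0.001, 0.0, -1.0]]
wrist_force: [-0.7, -2.5, 1.8]
gripper_width: 0.251
time_s: 16.95
tcp_pos: [0.4762, 0.1346, 0.0699]
ee_rot: [[0.978, 0.208, -0.0], [0.208, -0.978, -0.0], [-0.0, 0.0, -1.0]]
wrist_force: [-0.9, -1.9, 1.0]
gripper_width: 0.256
time_s: 17.25
tcp_pos: [0.4764, 0.1347, 0.069]
ee_rot: [[0.978, 0.208, 0.0], [0.208, -0.978, 0.0], [0.0, -0.0, -1.0]]
wrist_force: [-1.8, -1.1, 0.7]
gripper_width: 0.247
```

```bash
python3 -m crank '[[1,[0,0,0.01],[0,0,0]],[1,[0,0,0],[0,0,0]],[1,[0,0,0],[0,0,0]]]'; python3 -c "
from h import *
s=st()
c=r.capture('scene'); crop(c,'s10.png',130,120,100,75,8)
"
```

```text
time_s: 17.55
tcp_pos: [0.4764, 0.1346, 0.0681]
ee_rot: [[0.978, 0.208, 0.0], [0.208, -0.978, 0.0], [0.0, -0.0, -1.0]]
wrist_force: [-1.6, -1.1, 2.5]
gripper_width: 0.253
t 17.55 tcp [0.4764, 0.1346, 0.0681] F [-1.6, -1.1, 2.5] M [-0.39, 0.66, 0.02] w 0.253
```

View pics/s10.png

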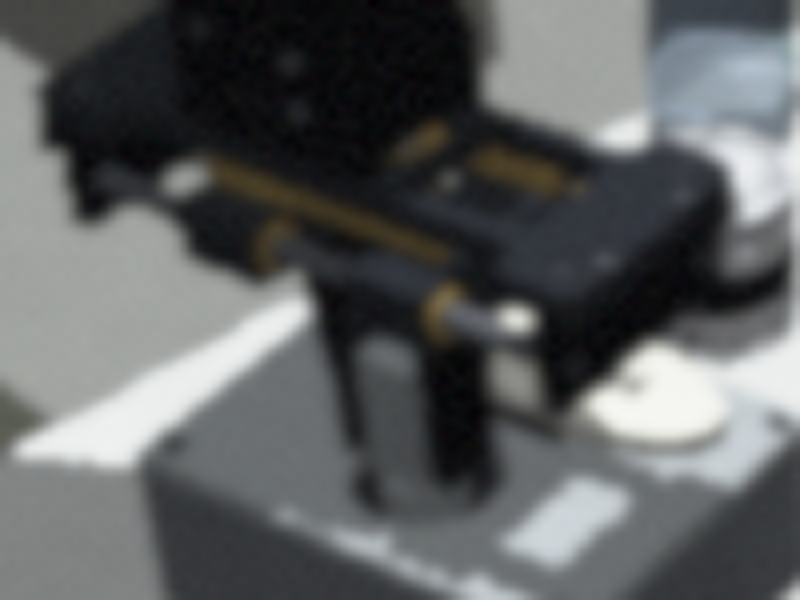

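The shank is in and the collar is down inside the window. I'll keep pressing until the push rises.

```bash
python3 -m crank '[[1,[0,0,0.01],[0,0,0]],[1,[0,0,0],[0,0,0]],[1,[0,0,0],[0,0,0]]]';python3 -m crank '[[1,[0,0,0.01],[0,0,0]],[1,[0,0,0],[0,0,0]],[1,[0,0,0],[0,0,0]]]';python3 -m crank '[[1,[0,0,0.01],[0,0,0]],[1,[0,0,0],[0,0,0]],[1,[0,0,0],[0,0,0]]]'
```

```text
time_s: 17.9
tcp_pos: [0.4764, 0.1346, 0.0671]
ee_rot: [[0.978, 0.208, 0.0], [0.208, -0.978, 0.0], [0.0, 0.0, -1.0]]
wrist_force: [-2.7, -0.7, 3.4]
gripper_width: 0.252
time_s: 18.2
tcp_pos: [0.4764, 0.1347, 0.0662]
ee_rot: [[0.978, 0.208, 0.0], [0.208, -0.978, 0.0], [0.0, 0.0, -1.0]]
wrist_force: [-2.5, -0.7, 5.6]
gripper_width: 0.247
time_s: 18.5
tcp_pos: [0.4764, 0.1346, 0.0654]
ee_rot: [[0.978, 0.208, 0.0], [0.208, -0.978, 0.0], [0.0, 0.0, -1.0]]
wrist_force: [-2.0, -0.2, 6.9]
gripper_width: 0.25
```

The push now rises at 1.5 N/mm, so the shoulder is on the floor (8.6 N). I'll ease off to a light push, relax the sideways load and release.

```bash
python3 -m crank '[[1,[-0.004,0,-0.02],[0,0,0]],[1,[0,0,-0.022],[0,0,0]],[1,[0,0,0],[0,0,0]],[1,[0,0,0],[0,0,0]]]'
```

```text
time_s: 18.9
tcp_pos: [0.4763, 0.1347, 0.0691]
ee_rot: [[0.978, 0.208, 0.001], [0.208, -0.978, 0.0], [0.001, -0.0, -1.0]]
wrist_force: [0.8, -1.4, 1.5]
gripper_width: 0.253
```

```bash
python3 -m crank '[[-1,[0,0,0],[0,0,0]],[-1,[0,0,0],[0,0,0]],[-1,[0,0,0],[0,0,0]],[-1,[0,0,0],[0,0,0]],[-1,[0,0,0],[0,0,0]],[-1,[0,0,0],[0,0,0]],[-1,[0,0,0],[0,0,0]],[-1,[0,0,0],[0,0,0]]]';python3 -m crank '[[-1,[0,0,0],[0,0,0]],[-1,[0,0,0],[0,0,0]],[-1,[0,0,0],[0,0,0]],[-1,[0,0,0],[0,0,0]]]'; python3 -c "
from h import *
s=st()
c=r.capture('scene'); crop(c,'s11.png',130,120,100,75,8)
"
```

```text
time_s: 19.7
tcp_pos: [0.4759, 0.1345, 0.0692]
ee_rot: [[0.978, 0.208, 0.0], [0.208, -0.978, 0.0], [0.0, -0.0, -1.0]]
wrist_force: [0.3, 0.4, 0.4]
gripper_width: 0.896
time_s: 20.1
tcp_pos: [0.4759, 0.1345, 0.0692]
ee_rot: [[0.978, 0.208, 0.0], [0.208, -0.978, 0.0], [0.0, -0.0, -1.0]]
wrist_force: [0.0, 0.7, -0.5]
gripper_width: 1.003
t 20.1 tcp [0.4759, 0.1345, 0.0692] F [0.0, 0.7, -0.5] M [-0.05, 0.02, -0.02] w 1.003
```

View pics/s11.png

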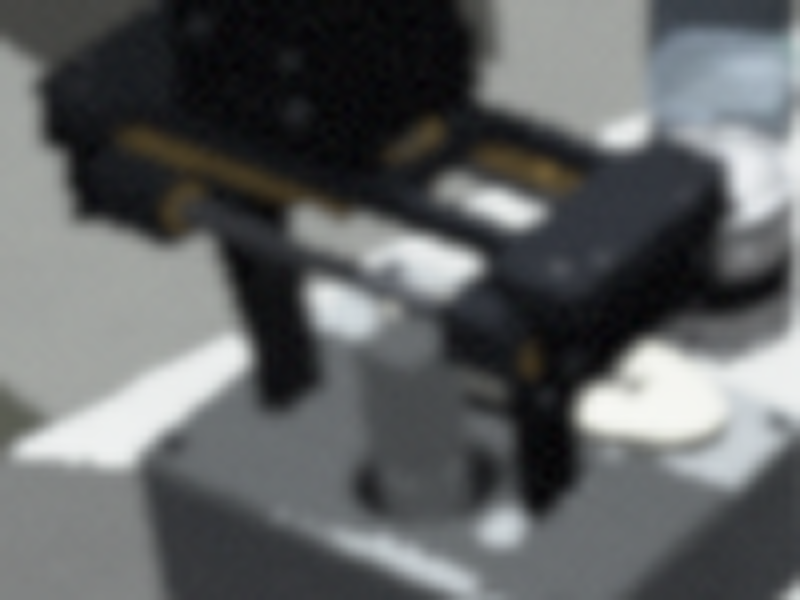

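The fingers are open and the pin stands upright. I'll retreat straight up and check.

```bash
python3 -m crank '[[-1,[0,0,-0.1],[0,0,0]],[-1,[0,0,-0.2],[0,0,0]],[-1,[0,0,-0.3],[0,0,0]],[-1,[0,0,-0.3],[0,0,0]],[-1,[0,0,-0.3],[0,0,0]],[-1,[0,0,-0.2],[0,0,0]],[-1,[0,0,0],[0,0,0]],[-1,[0,0,0],[0,0,0]]]'; python3 -m crank '[[-1,[-0.1,0.3,0],[0,0,0]],[-1,[-0.1,0.4,0],[0,0,0]],[-1,[-0.1,0.4,0],[0,0,0]],[-1,[0,0.4,0],[0,0,0]],[-1,[0,0,0],[0,0,0]],[-1,[0,0,0],[0,0,0]],[-1,[0,0,0],[0,0,0]]]'; python3 -c "
from h import *
s=st()
c=r.capture('scene'); crop(c,'s12.png',130,120,100,75,8)
for z in (.112,.111,.106): print((np.array(proj(c,[.476,.1345,z]))-[130,120]+.5)*8-.5)
c=r.capture('top');cv2.imwrite('pics/t12.png',c['img']); crop(c,'t13.png',140,190,80,60,10)
print((np.array(proj(c,[.476,.1345,.112]))-[140,190]+.5)*10-.5)
"
```

```text
time_s: 20.95
tcp_pos: [0.4756, 0.1345, 0.2095]
ee_rot: [[0.978, 0.208, 0.0], [0.208, -0.978, 0.001], [0.001, -0.001, -1.0]]
wrist_force: [-1.0, -0.5, -0.4]
gripper_width: 1.0
time_s: 21.65
tcp_pos: [0.4773, -0.018, 0.2084]
ee_rot: [[0.978, 0.208, -0.002], [0.208, -0.978, -0.0], [-0.002, -0.0, -1.0]]
wrist_force: [-0.1, 0.3, -0.7]
gripper_width: 1.005
t 21.65 tcp [0.4773, -0.018, 0.2084] F [-0.1, 0.3, -0.7] M [0.01, -0.03, 0.02] w 1.005
[395.66636158 331.2075819 ]
[396.05334117 334.03679201]
[397.98113827 348.13092814]
[381.13670594 402.28370649]
```

View pics/s12.png

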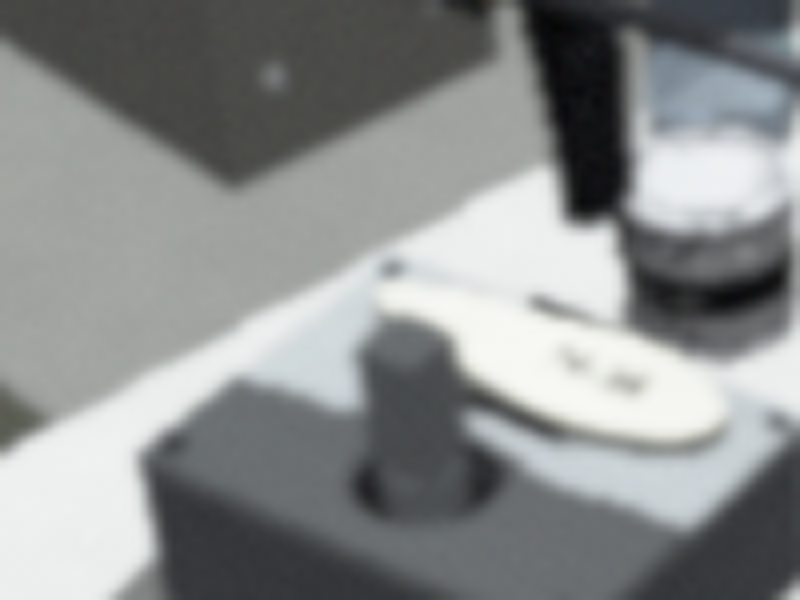

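View pics/t13.png

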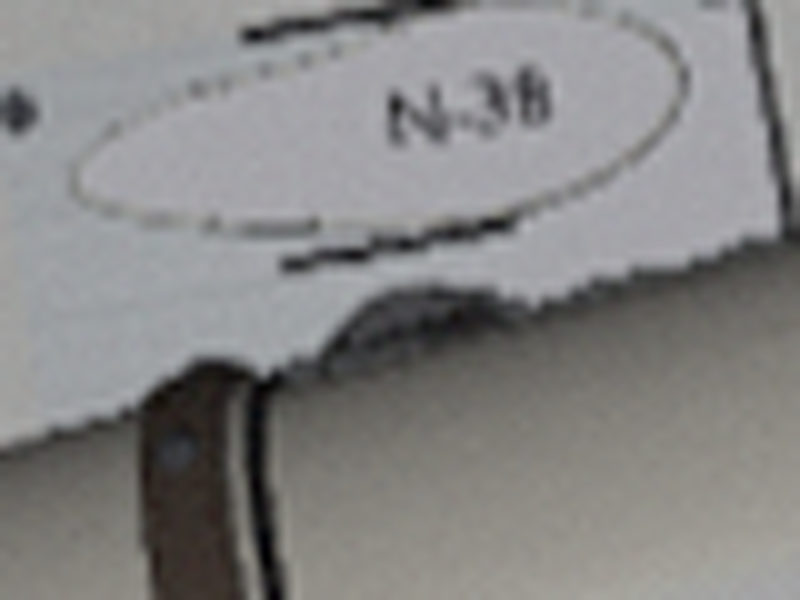

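View pics/t12.png

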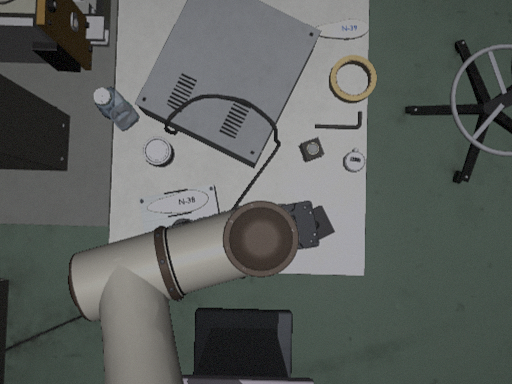

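The pin stands upright in the window with its collar sunk. The tin, loupe and tally are where they were in the top view. I'll compare the head's height with the bias seen at the start, then check again with the arm's occlusion gone.

```bash
python3 -m crank '[[-1,[0,0.4,0],[0,0,0]],[-1,[0,0.4,0],[0,0,0]],[-1,[0,0.4,0],[0,0,0]],[-1,[0,0,0],[0,0,0]],[-1,[0,0,0],[0,0,0]]]'; python3 - <<'E'
from h import *
c=r.capture('scene'); cv2.imwrite('pics/s14.png',c['img']); i0=cv2.imread('pics/scene0.png')
P=lambda x,y,k,x0,y0:np.array(((x+.5)/k-.5+x0,(y+.5)/k-.5+y0))
print("bias start",P(233,207,6,240,190)-proj(c,[.4939,-.1494,.094]))
print("window bias",P(340,346,7,135,130)-proj(c,[.4765,.1325,.06]))
for z in (.113,.112,.111,.11,.108): print(z,P(407,345,8,130,120)-proj(c,[.476,.1345,z]))
t=r.capture('top'); crop(t,'t14.png',140,190,80,60,10); cv2.imwrite('pics/t15.png',t['img'])
t0=cv2.imread('pics/top0.png')
for n,(u,v) in dict(tin=(158,152),loupe=(311,149),tally=(354,160)).items():
    tp=cv2.cvtColor(t0[v-22:v+22,u-22:u+22],6); a=cv2.cvtColor(t['img'][v-28:v+28,u-28:u+28],6)
    m=cv2.minMaxLoc(cv2.matchTemplate(a,tp,cv2.TM_CCOEFF_NORMED)); print(n,m[1],m[3])
E
```

```text
time_s: 22.25
tcp_pos: [0.5027, -0.1356, 0.2087]
ee_rot: [[0.978, 0.208, -0.001], [0.208, -0.978, 0.0], [-0.001, -0.0, -1.0]]
wrist_force: [0.7, -0.4, -0.1]
gripper_width: 1.001
bias start [1.02505064 0.74668289]
window bias [ 0.97573768 -0.06801737]
0.113 [1.46513668 2.07813801]
0.112 [1.4167048  1.72405226]
0.111 [1.36833235 1.370401  ]
0.11 [1.32001922 1.01718342]
0.108 [1.22357048 0.31204611]
tin 0.9974254369735718 (6, 6)
loupe 0.997967541217804 (6, 6)
tally 0.9946969747543335 (6, 6)
```

View pics/t14.png

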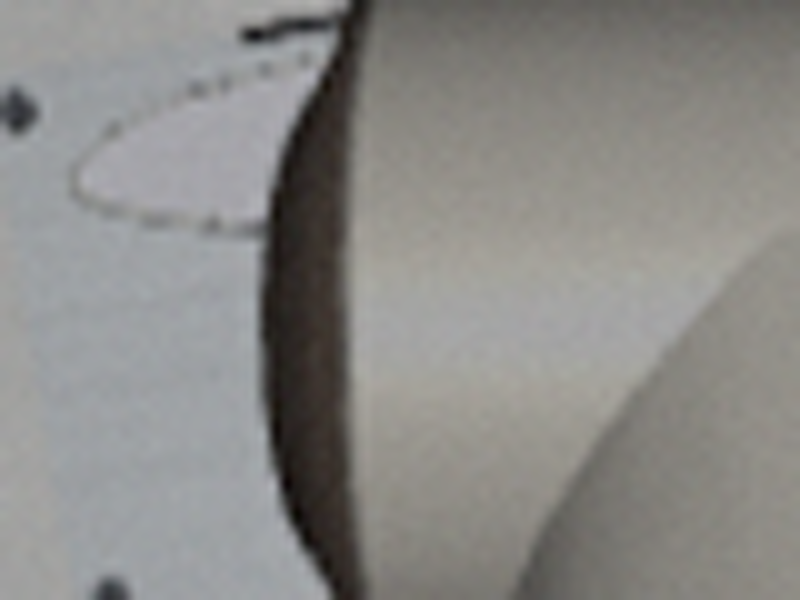

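View pics/s14.png

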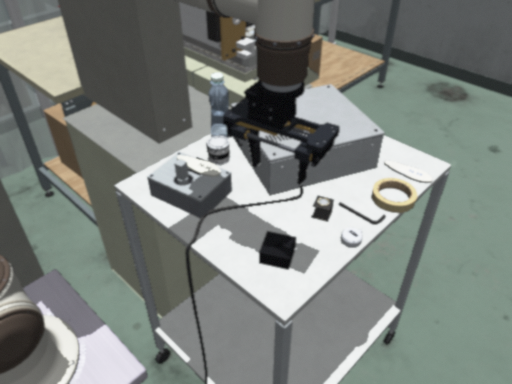

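```bash
python3 -m crank '[[-1,[0,0,0],[0,0,0]],[-1,[0,0,0],[0,0,0]],[-1,[0,0,0],[0,0,0]]]'; python3 -c "
from h import *
st(); print(r.finish_job())"
```

```text
time_s: 22.65
tcp_pos: [0.5028, -0.1351, 0.2094]
ee_rot: [[0.978, 0.209, 0.0], [0.209, -0.978, 0.0], [0.0, 0.0, -1.0]]
wrist_force: [-0.2, 0.0, 0.2]
gripper_width: 1.003
t 22.65 tcp [0.5028, -0.1351, 0.2094] F [-0.2, 0.0, 0.2] M [0.02, 0.02, -0.0] w 1.003
the job is handed in; nothing more can be done
None
```

The pin is home in the jig: I took it from the parking block, found the hidden hole, pressed it in upright, let go and backed away. The job was handed in at about 22.7 s; the hand-in reports no verdict.

- **Search:** I slid the tip at about 6–9 N. The first pass along the window's middle found nothing. On the second, about 2.5 mm to the side, the push dropped to about 2–3 N and the tip was caught. The push reached 8.8 N on the first pass, slightly over the 6–8 N asked, so I eased off.
- **Pressing home:** The pin slid in at 2–5 N, then the push rose at about 1.5 N/mm to 8.6 N, which is the shoulder pressing on the sprung floor. That is well under the 20 N limit. I eased off to about 3 N before opening the fingers.
- **Last checks:** The scene camera showed the pin upright with its collar down in the window. The top-camera match put the tin, magnifier and counter within a pixel of where they started. The wrist force was about zero with the gripper clear.
- **Small disagreement:** The camera put the top of the pin's head at about 0.1095 m, against 0.111 m expected, which is within camera accuracy. In the top view the arm blocked the pin, so its final height rests on the scene camera and the forces and depth felt while pressing.

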